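# Load the wax bar into the slicing jig

## Task

Load the round wax bar into the slicing jig for sawing, using only your fingertips and never picking the bar up: with a fingertip on top of it, roll the bar forward across the jig's deck until it drops into the V groove and stays there. Then push it endways along the groove until it sits against the metal end stop, and lastly tip the hold-down arm over so that it drops and rests on the bar. Leave the beeswax, the tin and the bead jar where they stand.

Things in the scene. Friction and masses are not known exactly. Their poses are not given: they have to be found in the camera images.
- bar: loose round bar of carving wax, 28 mm thick, 100 mm long, about 70 g. Origin at its centre; its y axis is the bar's axis, x and z turn as it rolls. Starts on the jig's deck, nearer the robot than the groove and nearly parallel to it. A finger pressed lightly on top rolls it half as far as the finger moves; it stops soon after the finger leaves it, so it may take several strokes.
- jig: beech slicing jig fixed to the bench, with a flat deck 18 mm above the bench. Origin on the bench; in the jig's axes (x away from the robot, y left, in mm) the deck spans x -100 to 85, y -105 to 100. The aluminium-lined V groove runs along y at x = 20, the end stop stands at its +y end, the hold-down behind it. A thin saw kerf crosses the deck at y = 56.
- groove_mid (a point): point at deck height on the V groove's centre line, jig x 20, y 0 mm. The groove is 23.6 mm wide at the deck, 9 mm deep, with 90 degree flanks, as long as the deck and open at its -y end. A seated bar has its centre 8 mm and its top 22 mm above this point.
- stop_face (a point): point on the metal end stop's face (looking to jig -y) that the bar's end must meet: jig x 20, y 75, z 26 mm, on the axis of a seated bar; a bar against it has its centre at jig y = 25 mm. The stop is 40 mm along x, 18 mm thick, its top 45 mm above the bench.
- hold_down (a joint): angle of the steel hold-down arm (12 mm wide), hinged along jig y at jig x 65, y 20, z 48 mm on a bracket 26 mm wide. 0: open, leaning back 25 degrees past upright, away from the robot, kept so by its weight. Grows as it swings over toward the robot: upright 0.44, level on a seated bar 2.0. Moves lightly (under 1 N); well past upright it drops by its own weight and stays down.
- hold_down_knob (a point): centre of the brass cross knob (18 mm in diameter, 16 mm long) at the arm's end, 57 mm from the pivot; open it stands about 100 mm above the bench, behind the pivot
- beeswax: lump of beeswax, 34 x 48 x 22 mm, on the bench beside the jig; origin under its centre
- round_tin: round aluminium tin, 66 mm in diameter, 29 mm high, on the bench beside the jig; origin under its centre
- bead_jar_amber: clear jar of amber beads, 57 mm in diameter, 76 mm high, on the bench behind the jig's right side; origin under its centre
Things that resemble listed ones, but are neither listed nor needed, are in the scene too. Leave any orange or yellow look-alike of the bar alone.

How it is judged:
On the way, in this order (a step that is already met when the one before it is completed fails the run):
1. the bar has turned over (about half a turn) by rolling on the deck (angle between bar's own z axis and vertical above 2.3 rad and height (world z) of bar above 0.028 m and x of bar in the frame of jig below 0.015 m), for 0.02 s.
2. the bar lies still in the V groove, not yet at the stop (height (world z) of bar below 0.0285 m and x of bar in the frame of jig between 0.016 and 0.024 m and angle between the y axis of bar and the y axis of jig, either way round below 0.06 rad and linear speed of bar below 0.03 m/s), for 0.2 s.
3. the bar has been pushed along the groove against the end stop, the hold-down still open (y of bar in the frame of jig above 0.022 m and height (world z) of bar below 0.0285 m and value of joint hold_down below 0.6 rad), for 0.1 s.
4. the hold-down rests on the bar (value of joint hold_down above 1.9 rad and contact force between hold_down and bar above 0.2 N), for 0.2 s.
At the end, for the whole second after the job is handed in: The bar lies at rest in the V groove (within 4 mm of its centre line, seated within 2.5 mm), its end within 3 mm of the end stop, and the hold-down arm rests on it by its own weight (all of step 4 and x of bar in the frame of jig between 0.016 and 0.024 m and height (world z) of bar between 0.023 and 0.0285 m and y of bar in the frame of jig above 0.022 m and angle between the y axis of bar and the y axis of jig, either way round below 0.06 rad and value of joint hold_down below 2.12 rad and linear speed of bar below 0.01 m/s); the robot touches nothing.
It fails at once if the bar was lifted (more than 10 mm above lying on the deck) (height (world z) of bar above 0.042 m).
It fails at once if the bar fell off the jig (height (world z) of bar below 0.02 m).
It fails at once if the beeswax, the tin or the bead jar was moved more than 20 mm (distance of any of beeswax, round_tin, bead_jar_amber from where it was at the start of the episode above 0.02 m).
It also fails if it takes over 54 s, if anything falls off the work surface, if the arm or the gripper's body presses on something with over 40 N, if the wrist force passes 120 N, or if a joint passes its speed limit or range.

## Robot

A 6-joint arm with a two-finger parallel gripper is mounted at the origin on a cart in front of the work surface, level with it; the furniture and walls round the work are solid. World frame = base frame: x ahead of the robot, y to its left, z up, the work surface at z = 0. Lengths are in m, angles in rad, forces in N, time in s.
With the tool pointing down it reaches from about 0.325 to 1 m from the base axis. Payload 5.1 kg.
Tool frame: the origin (TCP) lies between the finger pads; the fingertips stand ahead of it and the grasp point (between the pads) lies 2 mm behind it (robot.tcp_to_tips is the z of the fingertips in the tool frame, in m); z points along the fingers, y is the line along which they close (so a half turn about z gives the same grasp; the last joint's range is limited). The gripper opens to 85 mm and grips with 20 to 120 N. Pads are 22 mm wide; open, the fingers measure 114 mm over their backs; the gripper's body (76 mm by 85 mm) begins 54 mm behind the grasp point. The pads swing forward as they close: fully open they stand 13 mm farther back than shut.
Start: joints at [1.103, 0.124, 1.65, -0, 1.367, -0.083], TCP at [0.244, 0.602, 0.248] pointing down, gripper open.
Joint ranges: [-2.61, 2.61], [-1.02, 2.33], [0.03, 2.71], [-1.35, 4.49], [0.32, 2.68], [-2.91, 2.91]. Speed limits (rad/s): [2.57, 2.57, 3.14, 3.14, 3.14, 3.14].

## Interface

Orientations are given as a unit quaternion [x, y, z, w].
In Python, from station import robot gives the robot as it stands.
- The arm moves only by the shell command python3 -m pendant 'ROWS' [OPENING]. ROWS is a JSON object of lists of equal length, an entry for each row: "delta_pos": the shift along the tool's x, y, z as a fraction of full scale, a list of three; "rotation": the turn, a rotation vector about the tool's x, y, z as a fraction of full scale, a list of three. In form: {"delta_pos": [[tx, ty, tz], ...], "rotation": [[wx, wy, wz], ...]}. A call has 1 to 8 rows; each row shifts and turns the commanded pose from where the row before left it, along the tool's axes as they then stand; what a row does not reach is not made up. Full scale, the value 1, is 3 cm for a shift and 0.08 rad for a turn. A row lasts 1/12 s, in which the tool goes at most 41.7 mm and 7.16 degrees, less where a joint would pass 70% of its speed; a pose out of reach is approached as far as the arm can. A call with a number of a shift or a turn outside -1 to 1 is refused whole. A call with a gripper value outside its range is refused whole. OPENING is the opening, from -1 (shut) to 1 (fully open), set as the call begins (- or left out, the last holds). The fingers move at their own pace and stop on an object; the grip force is fixed at half the most. Time passes only in rows, so rows that do not move let the fingers close. It gives the time, the measured TCP pose, the force, the opening and the grip force at its end, in the units of the state.
- robot.state(): the state, without advancing time (a new reading comes with each control period).
- robot.read_camera(name): name is "scene" or "top" or "wrist"; returns a dict with "color" (400x640x3 uint8, red, green, blue), "z_map" (400x640 float32, m along the optical axis (not along the pixel's ray), 0 where there is no reading), "fovy" (degrees; the focal length in pixels is half the picture's height over the tangent of half this angle, whatever the lens; pixels are square), "cx", "cy" (the principal point, pixels), "rvec" (rotation vector, rad) and "tvec" (3), from world to camera coordinates, as OpenCV has them. Camera axes: x right, y down, z forward; pixel columns grow to the right and rows downward; lengths in m; the calibration is good to about 2 mm. A picture is of the moment at which its call begins.
- robot.finish_job(): hands the job in; it is judged then, once.
The state is a dict: "time": time; "joints": joint angles; "dq": joint speeds; "joint_efforts": joint torques, N m; "eef_pos": TCP position; "tool_rot": TCP orientation; "force": force on the tool from outside, world axes, zero at the start; "wrist_torque": the same for the moment, N m; "opening": finger opening in m; "grip_force": force on a finger pad.
Only numpy, scipy, OpenCV 4.12 (cv2) and the standard library are available. Lean on these libraries where they do the work, as an engineer would, in place of code of your own. Each camera call takes 0.05 s, during which the arm holds its last target. There are 200 camera calls.

## Working session

There is one attempt and no reset: what is moved stays moved. The work goes in short steps, Python scripts to look and compute and a shell command to move; the robot and the scene stay as the last step left them, time stands still between calls to the robot, and variables do not carry over. Pictures are saved under pics/ and viewed, at most 10 in all, crops included, and the job is handed in when it is done.

```bash
ls; mkdir -p pics
cat > h.py <<'E'
import numpy as np, cv2
from station import robot
def cam(n):
    c=robot.read_camera(n); c['R']=cv2.Rodrigues(np.array(c['rvec'],float))[0]; c['t']=np.array(c['tvec'],float).ravel()
    c['f']=200/np.tan(np.radians(c['fovy'])/2); return c
def ray(c,u,v):
    d=c['R'].T@np.array([(u-c['cx'])/c['f'],(v-c['cy'])/c['f'],1.]); return -c['R'].T@c['t'],d
def onz(c,u,v,z):
    o,d=ray(c,u,v); return o+d*(z-o[2])/d[2]
def deproj(c,u,v):
    o,d=ray(c,u,v); return o+d*c['z_map'][int(v),int(u)]
def proj(c,p):
    q=c['R']@np.array(p,float)+c['t']; return q[:2]/q[2]*c['f']+[c['cx'],c['cy']]
def save(c,n): cv2.imwrite('pics/'+n,c['color'][...,::-1])
E
python3 - <<'E'
from h import *
for n in['scene','top']:
    c=cam(n); save(c,n+'1.png'); print(n,c['fovy'],c['cx'],c['cy'],-c['R'].T@c['t'],c['R'].T[:,2])
print(robot.state(),robot.tcp_to_tips)
E
```

```text
pics
scene 42.774473699470235 322.0498357181296 198.0361187983744 [-0.05650201 -0.51471282  0.96945824] [ 0.51279601  0.43031634 -0.74287825]
top 55.91655189402591 322.2069020710096 200.4349919637046 [ 0.51076326 -0.01760721  1.04112227] [ 0.06258625  0.01669172 -0.99789997]
{'time': 0.1, 'joints': array([ 1.10341275e+00,  1.24434852e-01,  1.65152210e+00, -3.79517691e-06,
        1.36752454e+00, -8.25947904e-02]), 'dq': array([ 0.00019245, -0.0016008 , -0.00386683, -0.00107645,  0.00229927,
       -0.0007137 ]), 'joint_efforts': array([ 1.27302555e-04, -4.24931216e+01, -3.66651857e+01, -9.61513024e-05,
        3.89913694e-03,  2.58669012e-06]), 'eef_pos': array([0.2437761 , 0.60199529, 0.24718825]), 'tool_rot': array([ 1.91209192e-01,  9.81548854e-01, -9.09440933e-04, -2.54656182e-04]), 'force': array([-0.20513928, -0.57566056, -0.79601952]), 'wrist_torque': array([ 0.05212934,  0.04432846, -0.04366059]), 'grip_force': 0.0, 'opening': 0.08522091967003659} 0.017
```

View pics/scene1.png

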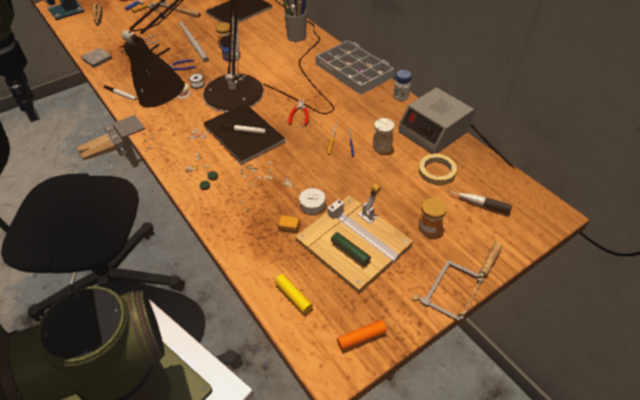

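View pics/top1.png

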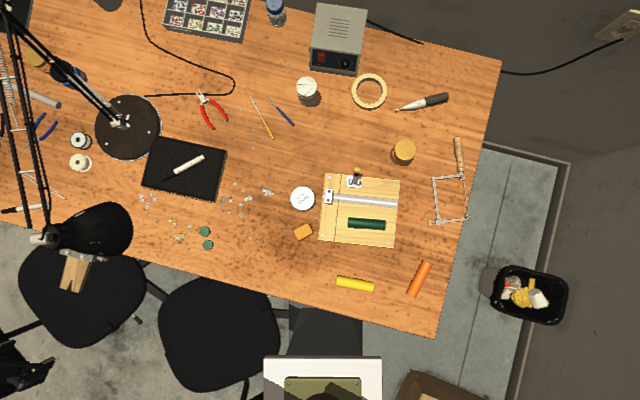

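The bar is the dark green one on the deck: top (367,224), scene (350,249). The look-alikes I'm ruling out are the yellow bar, top (355,284), and the orange bar, top (418,279), both on the bench. The tin is at top (302,198), the beeswax at (304,232) and the amber jar at (403,152). Next is a close crop, with measurements.

Run:
```python
from h import *
t=cam('top'); s=cam('scene')
cr=t['color'][150:262,290:430]; a=cv2.resize(cr,None,fx=4,fy=4,interpolation=cv2.INTER_CUBIC)
cr=s['color'][180:290,270:450]; b=cv2.resize(cr,None,fx=4.4,fy=4.4,interpolation=cv2.INTER_CUBIC)
cv2.imwrite('pics/c_top.png',a[...,::-1]); cv2.imwrite('pics/c_sc.png',b[...,::-1])
for n,c,win in(('top',t,(310,410,165,255)),('scene',s,(290,420,190,290))):
    h=cv2.cvtColor(c['color'],cv2.COLOR_RGB2HSV); m=cv2.inRange(h,(45,80,15),(95,255,140)); w=np.zeros_like(m); w[win[2]:win[3],win[0]:win[1]]=1
    m=m*w; k=max(cv2.findContours(m,0,2)[0],key=cv2.contourArea); r=cv2.minAreaRect(k); print(n,cv2.contourArea(k),r)
    bx=cv2.boxPoints(r); print(np.array([onz(c,*p,.032 ) for p in bx]).round(4)); print('depth mid',deproj(c,*r[0]).round(4))
```

```text
top 270.5 ((366.1621398925781, 223.4729766845703), (36.284080505371094, 8.811847686767578), 4.5739216804504395)
[[ 0.5043 -0.0687  0.032 ]
 [ 0.5277 -0.0707  0.032 ]
 [ 0.5197 -0.167   0.032 ]
 [ 0.4964 -0.1649  0.032 ]]
depth mid [ 0.512  -0.1166  0.0446]
scene 120.5 ((350.4024658203125, 246.1219482421875), (37.950225830078125, 4.685213088989258), 38.65980911254883)
[[ 0.5163 -0.0686  0.032 ]
 [ 0.5289 -0.0672  0.032 ]
 [ 0.5175 -0.1605  0.032 ]
 [ 0.5053 -0.1613  0.032 ]]
depth mid [ 0.5109 -0.1195  0.0418]
```

View pics/c_top.png

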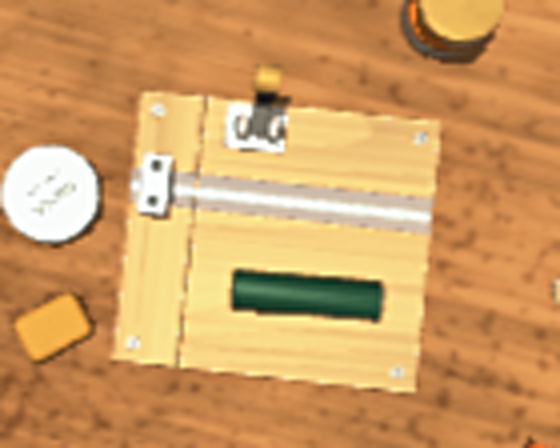

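View pics/c_sc.png

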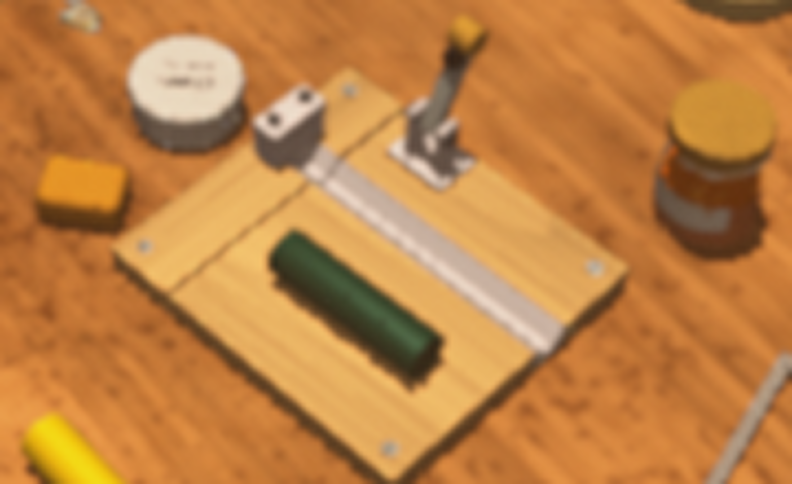

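The crop confirms the dark green bar on the deck. The groove is bright at crop (175–430, 188–218), the stop is at (155,184), the knob at (268,78) and the deck corners are clear. Next I fit the jig pose.

Run:
```python
from h import *
t=cam('top'); s=cam('scene')
T=lambda x,y:(290+x/4-.375,150+y/4-.375)
S=lambda x,y:(270+x/4.4-.386,180+y/4.4-.386)
J=np.array([[85,100],[85,-105],[-100,-105],[-100,100]])/1e3
for n,c,P in(('top',t,[T(143,92),T(440,120),T(415,391),T(112,360)]),('sc',s,[S(350,68),S(630,266),S(390,480),S(113,247)])):
    W=np.array([onz(c,*p,.018)[:2] for p in P]); a=J-J.mean(0); b=W-W.mean(0)
    th=np.arctan2((a[:,0]*b[:,1]-a[:,1]*b[:,0]).sum(),(a*b).sum()); R=np.array([[np.cos(th),-np.sin(th)],[np.sin(th),np.cos(th)]])
    o=W.mean(0)-R@J.mean(0); print(n,'th',th,'o',o,'res mm',((J@R.T+o-W)*1e3).round(1).tolist())
    if n=='top': Rt,ot=R,o
    B=[T(234,291),T(382,299)] if n=='top' else [S(294,240),S(416,352)]
    Bw=np.array([onz(c,*p,.032 if n=='top' else .035) for p in B])[:,:2]; print('bar ends w',Bw.round(4).tolist(),'jig',((Bw-o)@R).round(4).tolist())
# two-view triangulation of some points
def tri(pt,ps):
    A=[];b=[]
    for c,p in((t,pt),(s,ps)):
        o,d=ray(c,*p); d/=np.linalg.norm(d); M=np.eye(3)-np.outer(d,d); A.append(M); b.append(M@o)
    return np.linalg.lstsq(np.vstack(A),np.hstack(b),rcond=None)[0]
for n,a,b in(('knob',(268,74),(467,30)),('stop top',(156,180),(290,110)),('screwNR',(397,372),(390,450)),('screwFR',(421,138),(595,267)),('jar lid',(460,10),(722,122)),('tin',(51,193),(187,72)),('wax',(53,322),(83,180)),):
    p=tri(T(*a),S(*b)); print(n,p.round(4),'jig',((p[:2]-ot)@Rt).round(4))
from scipy.spatial.transform import Rotation as Ro
print(Ro.from_quat(robot.state()['tool_rot']).as_matrix().round(3))
```

```text
top th -0.10623409198141817 o [ 0.55732055 -0.09836447] res mm [[1.4, 1.4], [-0.2, -0.5], [-0.9, -0.4], [-0.3, -0.5]]
bar ends w [[0.5151, -0.0698], [0.5095, -0.1683]] jig [[-0.045, 0.0239], [-0.0401, -0.0746]]
sc th -0.10960668415361308 o [ 0.55635961 -0.09934391] res mm [[1.1, 1.3], [-1.0, -1.0], [0.4, -1.3], [-0.5, 1.0]]
bar ends w [[0.5222, -0.0706], [0.5045, -0.1628]] jig [[-0.0371, 0.0248], [-0.0446, -0.0688]]
knob [ 0.6498 -0.0876  0.1017] jig [0.0908 0.0205]
stop top [ 0.5882 -0.0172  0.0421] jig [0.0221 0.084 ]
screwNR [ 0.4603 -0.1803  0.0154] jig [-0.0878 -0.0917]
screwFR [ 0.6185 -0.1981  0.0179] jig [ 0.0714 -0.0927]
jar lid [ 0.6965 -0.2158  0.0769] jig [ 0.1508 -0.102 ]
tin [0.5812 0.0526 0.0309] jig [0.0078 0.1527]
wax [0.4938 0.0529 0.0177] jig [-0.0792  0.1437]
[[-0.927  0.375 -0.   ]
 [ 0.375  0.927 -0.001]
 [ 0.    -0.001 -1.   ]]
```

```bash
python3 -m pendant '{"delta_pos":[[-0.59,-0.97,0],[-0.59,-0.97,0],[-0.59,-0.97,0],[-0.59,-0.97,0],[-0.59,-0.97,0],[-0.59,-0.97,0]],"rotation":[[0,0,0],[0,0,0],[0,0,0],[0,0,0],[0,0,0],[0,0,0]]}' 0.2
python3 -m pendant '{"delta_pos":[[-0.59,-0.97,0],[-0.59,-0.97,0],[-0.59,-0.97,0],[-0.59,-0.97,0],[-0.59,-0.97,0],[-0.59,-0.97,0]],"rotation":[[0,0,0],[0,0,0],[0,0,0],[0,0,0],[0,0,0],[0,0,0]]}'
```

```text
time: 0.8
eef_pos: [0.2768, 0.3992, 0.2482]
tool_rot: [0.191, 0.982, -0.0, 0.0]
force: [0.9, -0.8, 0.7]
opening: 0.0511
grip_force: 0.0
time: 1.3
eef_pos: [0.3096, 0.1976, 0.2484]
tool_rot: [0.191, 0.982, 0.0, 0.0]
force: [0.8, -0.5, 0.0]
opening: 0.0513
grip_force: 0.0
```

```bash
python3 -m pendant '{"delta_pos":[[-1,-0.74,0.3],[-1,-0.74,0.3],[-1,-0.74,0.3],[-1,-0.74,0.3],[-1,-0.74,0.3]],"rotation":[[0,0,0],[0,0,0],[0,0,0],[0,0,0],[0,0,0]]}'
python3 -m pendant '{"delta_pos":[[-1,-0.74,0.3],[-1,-0.74,0.3],[-1,-0.74,0.3],[-1,-0.74,0.3],[-1,-0.74,0.3]],"rotation":[[0,0,0],[0,0,0],[0,0,0],[0,0,0],[0,0,0]]}'
python3 -m pendant '{"delta_pos":[[0,0,0],[0,0,0],[0,0,0],[0,0,0],[0,0,0]],"rotation":[[0,0,-0.8],[0,0,-0.8],[0,0,-0.8],[0,0,-0.8],[0,0,0]]}'
python3 - <<'E'
from h import *
c=cam('wrist'); s=robot.state(); print(s['eef_pos'],s['force'])
from scipy.spatial.transform import Rotation as Ro
print(Ro.from_quat(s['tool_rot']).as_matrix().round(3), c['fovy'], -c['R'].T@c['t'])
save(c,'w1.png')
h=cv2.cvtColor(c['color'],cv2.COLOR_RGB2HSV); m=cv2.inRange(h,(45,80,15),(95,255,140)); k=max(cv2.findContours(m,0,2)[0],key=cv2.contourArea); print(cv2.minAreaRect(k)); 
print(np.array([onz(c,*p,.032) for p in cv2.boxPoints(cv2.minAreaRect(k))]).round(4)); print(deproj(c,*cv2.minAreaRect(k)[0]))
E
```

```text
time: 1.72
eef_pos: [0.4078, 0.038, 0.2033]
tool_rot: [0.191, 0.981, 0.0, 0.001]
force: [0.4, 0.7, 0.9]
opening: 0.0512
grip_force: 0.0
time: 2.13
eef_pos: [0.5052, -0.1213, 0.1579]
tool_rot: [0.192, 0.981, 0.0, 0.0]
force: [0.3, 1.3, 0.2]
opening: 0.0515
grip_force: 0.0
time: 2.55
eef_pos: [0.5045, -0.1195, 0.1582]
tool_rot: [0.064, 0.998, 0.0, -0.0]
force: [-1.5, 0.4, 0.2]
opening: 0.051
grip_force: 0.0
[ 0.50451335 -0.11940508  0.15830896] [-0.06506848 -0.22295787 -0.08071051]
[[-0.992  0.13  -0.   ]
 [ 0.13   0.992  0.   ]
 [ 0.     0.    -1.   ]] 64.73446003802385 [ 0.42311826 -0.10930468  0.2841402 ]
((326.310302734375, 203.82679748535156), (31.376693725585938, 121.51089477539062), 87.39744567871094)
[[ 0.4941 -0.1673  0.032 ]
 [ 0.5021 -0.0664  0.032 ]
 [ 0.5303 -0.0669  0.032 ]
 [ 0.5222 -0.1713  0.032 ]]
[ 0.50771948 -0.11740496  0.04402117]
```

View pics/w1.png

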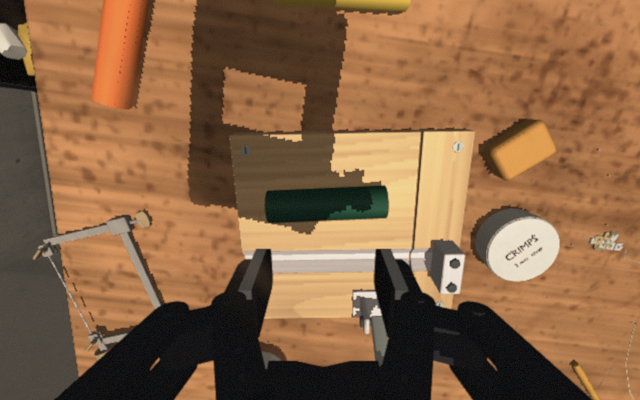

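```bash
python3 -m pendant '{"delta_pos":[[0,0,0],[0,0,0.7],[0,0,0.7],[0,0,0.7],[0,0,0.7],[0,0,0],[0,0,0]],"rotation":[[0,0,-0.5],[0,0,0],[0,0,0],[0,0,0],[0,0,0],[0,0,0],[0,0,0]]}'
for i in 1 2; do python3 - <<'E'
from station import robot
print(robot.state()['force'],robot.state()['eef_pos'])
E
done
python3 -m pendant '{"delta_pos":[[0,0,0.07],[0,0,0.07],[0,0,0.07],[0,0,0]],"rotation":[[0,0,0],[0,0,0],[0,0,0],[0,0,0]]}'
```

```text
time: 3.18
eef_pos: [0.5036, -0.1189, 0.0734]
tool_rot: [0.045, 0.999, 0.0, -0.001]
force: [-0.7, -0.1, 0.2]
opening: 0.0512
grip_force: 0.0
[-0.72564917 -0.0728351   0.24856505] [ 0.50360237 -0.11889637  0.07341378]
[-0.72564917 -0.0728351   0.24856505] [ 0.50360237 -0.11889637  0.07341378]
time: 3.52
eef_pos: [0.5049, -0.1195, 0.0687]
tool_rot: [0.044, 0.999, -0.0, 0.001]
force: [-1.0, 0.4, -0.3]
opening: 0.0513
grip_force: 0.0
```

```bash
python3 -m pendant '{"delta_pos":[[0,0,0.05],[0,0,0.05],[0,0,0]],"rotation":[[0,0,0],[0,0,0],[0,0,0]]}'
python3 -m pendant '{"delta_pos":[[0,0,0.05],[0,0,0]],"rotation":[[0,0,0],[0,0,0]]}'
python3 -m pendant '{"delta_pos":[[0,0,0.05],[0,0,0]],"rotation":[[0,0,0],[0,0,0]]}'
```

```text
time: 3.77
eef_pos: [0.5044, -0.1193, 0.0648]
tool_rot: [0.044, 0.999, 0.0, -0.0]
force: [-1.1, 0.5, -0.2]
opening: 0.0516
grip_force: 0.0
time: 3.93
eef_pos: [0.5044, -0.1193, 0.0632]
tool_rot: [0.044, 0.999, 0.0, -0.0]
force: [-0.3, 0.3, 0.4]
opening: 0.0512
grip_force: 0.0
time: 4.1
eef_pos: [0.5044, -0.1193, 0.0617]
tool_rot: [0.044, 0.999, 0.0, -0.0]
force: [0.4, -0.0, 0.5]
opening: 0.0512
grip_force: 0.0
```

```bash
for i in 1; do python3 -m pendant '{"delta_pos":[[0,0,0.04],[0,0,0]],"rotation":[[0,0,0],[0,0,0]]}'
python3 -m pendant '{"delta_pos":[[0,0,0.03],[0,0,0]],"rotation":[[0,0,0],[0,0,0]]}'
python3 -m pendant '{"delta_pos":[[0,0,0.03],[0,0,0]],"rotation":[[0,0,0],[0,0,0]]}'; done | grep -E 'pos|force'
```

```text
eef_pos: [0.5044, -0.1193, 0.0606]
force: [0.8, 0.0, -0.8]
grip_force: 0.0
eef_pos: [0.5045, -0.1193, 0.0598]
force: [-0.5, 0.5, -0.5]
grip_force: 0.0
eef_pos: [0.5052, -0.1194, 0.0597]
force: [0.1, 0.5, 2.7]
grip_force: 1.2
```

```bash
python3 -m pendant '{"delta_pos":[[-0.1,0,0.01],[-0.2,0,0],[-0.2,0,0],[-0.2,0,0],[-0.2,0,0],[-0.1,0,0],[-0.1,0,0],[0,0,0]],"rotation":[[0,0,0],[0,0,0],[0,0,0],[0,0,0],[0,0,0],[0,0,0],[0,0,0],[0,0,0]]}'
cat >> h.py <<'E'
O=np.array([.557,-.099]); TH=-.107
def jig(p): d=np.array(p)[:2]-O; c,s=np.cos(TH),np.sin(TH); return np.array([c*d[0]+s*d[1],-s*d[0]+c*d[1]])
def bar(n='top',z=.032):
    c=cam(n); h=cv2.cvtColor(c['color'],cv2.COLOR_RGB2HSV); m=cv2.inRange(h,(45,80,15),(95,255,140))
    for k in sorted(cv2.findContours(m,0,2)[0],key=cv2.contourArea)[::-1][:4]:
        r=cv2.minAreaRect(k); q=np.array([onz(c,*p,z) for p in cv2.boxPoints(r)]); w=q.mean(0)
        if np.linalg.norm(jig(w))<.15:
            i=[np.linalg.norm(q[1]-q[0]),np.linalg.norm(q[2]-q[1])]; d=q[1]-q[0] if i[0]>i[1] else q[2]-q[1]; d=d*np.sign(d[1])
            print(n,'bar w',w.round(4),'jig',(jig(w)*1e3).round(1),'dims',np.round(i,3),'skew',round(np.arctan2(d[1],d[0])-np.pi/2-TH,3),'tcp jig',(jig(robot.state()['eef_pos'])*1e3).round(1)); return c
    print('no bar'); return c
E
python3 -c "
from h import *
bar('top');bar('wrist');bar('scene')"
```

```text
time: 5.27
eef_pos: [0.5387, -0.1223, 0.0594]
tool_rot: [0.044, 0.999, 0.0, 0.001]
force: [0.3, 2.0, 7.2]
opening: 0.0514
grip_force: 3.3
no bar
wrist bar w [ 0.5296 -0.1189  0.032 ] jig [-25.1 -22.8] dims [0.103 0.03 ] skew 0.02 tcp jig [-16.  -25.1]
scene bar w [ 0.5308 -0.083   0.032 ] jig [-27.7  13.1] dims [0.003 0.006] skew -0.427 tcp jig [-16.1 -25.1]
```

```bash
python3 -m pendant '{"delta_pos":[[0,0,-0.35],[0.3,0,0],[0.3,0,0],[0,0,0],[0,0,0.2],[0,0,0.13],[0,0,0]],"rotation":[[0,0,0],[0,0,0],[0,0,0],[0,0,0],[0,0,0],[0,0,0],[0,0,0]]}'
python3 -m pendant '{"delta_pos":[[-0.1,0,0.01],[-0.2,0,0],[-0.2,0,0],[-0.2,0,0],[-0.2,0,0],[-0.2,0,0],[-0.1,0,0],[0,0,0]],"rotation":[[0,0,0],[0,0,0],[0,0,0],[0,0,0],[0,0,0],[0,0,0],[0,0,0],[0,0,0]]}'
python3 -c "
from h import *
bar('wrist')"
```

```text
time: 6.0
eef_pos: [0.5202, -0.1208, 0.0597]
tool_rot: [0.045, 0.999, -0.0, 0.001]
force: [-0.9, 1.0, 1.6]
opening: 0.0512
grip_force: 0.8
time: 6.67
eef_pos: [0.5563, -0.1238, 0.0592]
tool_rot: [0.044, 0.999, 0.0, 0.001]
force: [1.4, 1.8, 4.7]
opening: 0.0511
grip_force: 2.7
wrist bar w [ 0.5462 -0.1199  0.032 ] jig [ -8.5 -22. ] dims [0.103 0.03 ] skew 0.028 tcp jig [  1.7 -24.8]
```

```bash
python3 -m pendant '{"delta_pos":[[0,0,-0.35],[0.3,0,0],[0.33,0,0],[0,0,0],[0,0,0.2],[0,0,0.14],[0,0,0]],"rotation":[[0,0,0],[0,0,0],[0,0,0],[0,0,0],[0,0,0],[0,0,0],[0,0,0]]}'
python3 -m pendant '{"delta_pos":[[-0.1,0,0.01],[-0.2,0,0],[-0.2,0,0],[-0.2,0,0],[-0.2,0,0],[-0.1,0,0],[-0.1,0,0],[0,0,0]],"rotation":[[0,0,0],[0,0,0],[0,0,0],[0,0,0],[0,0,0],[0,0,0],[0,0,0],[0,0,0]]}'
python3 -c "
from h import *
bar('wrist')"
```

```text
time: 7.3
eef_pos: [0.5372, -0.1224, 0.0597]
tool_rot: [0.045, 0.999, -0.0, 0.001]
force: [0.2, 0.1, 0.8]
opening: 0.0517
grip_force: 0.7
time: 7.97
eef_pos: [0.5702, -0.1251, 0.0593]
tool_rot: [0.044, 0.999, -0.0, 0.001]
force: [0.3, 0.9, 6.2]
opening: 0.0511
grip_force: 2.9
wrist bar w [ 0.5604 -0.1213  0.032 ] jig [  5.8 -21.8] dims [0.104 0.03 ] skew 0.02 tcp jig [ 15.7 -24.6]
```

```bash
python3 -m pendant '{"delta_pos":[[0,0,-0.35],[0.3,0,0],[0.33,0,0],[0,0,0],[0,0,0.2],[0,0,0.14],[0,0,0]],"rotation":[[0,0,0],[0,0,0],[0,0,0],[0,0,0],[0,0,0],[0,0,0],[0,0,0]]}'
python3 -m pendant '{"delta_pos":[[-0.1,0,0.01],[-0.1,0,0],[-0.2,0,0.01],[-0.2,0,0.01],[-0.1,0,0.02],[-0.1,0,0.02],[0,0,0],[0,0,0]],"rotation":[[0,0,0],[0,0,0],[0,0,0],[0,0,0],[0,0,0],[0,0,0],[0,0,0],[0,0,0]]}'
python3 -c "
from h import *
bar('wrist')"
```

```text
time: 8.6
eef_pos: [0.5513, -0.1236, 0.0597]
tool_rot: [0.044, 0.999, -0.0, 0.001]
force: [0.0, 0.4, 0.7]
opening: 0.0512
grip_force: 0.7
time: 9.27
eef_pos: [0.5757, -0.1259, 0.0579]
tool_rot: [0.044, 0.999, -0.0, 0.001]
force: [1.2, -0.0, 6.1]
opening: 0.0513
grip_force: 2.8
wrist bar w [ 0.5694 -0.1218  0.032 ] jig [ 14.8 -21.3] dims [0.101 0.03 ] skew 0.02 tcp jig [ 21.3 -24.7]
```

Part way into the groove, still held by the finger. I'll lift off and look.

```bash
python3 -m pendant '{"delta_pos":[[-0.1,0,0.01],[-0.1,0,0.02],[-0.1,0,0.03],[0,0,0],[0,0,-0.5],[0,0,-1],[0,0,-1],[0,0,0]],"rotation":[[0,0,0],[0,0,0],[0,0,0],[0,0,0],[0,0,0],[0,0,0],[0,0,0],[0,0,0]]}'
python3 -c "
from h import *
c=bar('wrist',.026);save(c,'w2.png')
r=deproj(c,*proj(c,[.575,-.12,.04]));print(r)
print((jig(deproj(c,480,245)),))"
```

```text
time: 9.98
eef_pos: [0.586, -0.1271, 0.1359]
tool_rot: [0.044, 0.999, -0.001, 0.004]
force: [1.6, -0.5, 1.1]
opening: 0.051
grip_force: 0.0
wrist bar w [ 0.5747 -0.1229  0.026 ] jig [ 20.2 -21.9] dims [0.028 0.102] skew -0.001 tcp jig [ 30.7 -24.6]
[ 0.57488373 -0.11999965  0.04035894]
(array([0.08069163, 0.12020675]),)
```

View pics/w2.png

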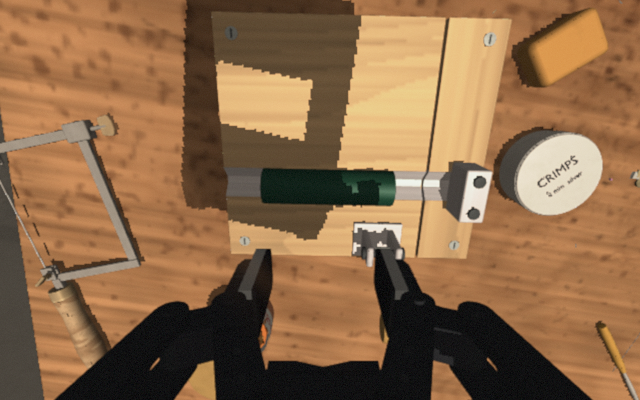

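```bash
python3 -m pendant '{"delta_pos":[[0.36,-0.9,0],[0,-0.9,0],[0,-0.87,0],[0,0,0.5],[0,0,0.5],[0,0,0.5],[0,0,0.5],[0,0,0]],"rotation":[[0,0,0.25],[0,0,0],[0,0,0],[0,0,0],[0,0,0],[0,0,0],[0,0,0],[0,0,0]]}' -1
python3 -c "
from h import *
bar('wrist',.026)"
```

```text
time: 10.7
eef_pos: [0.5604, -0.2033, 0.0643]
tool_rot: [0.054, 0.999, 0.002, -0.005]
force: [-1.2, 0.3, -0.9]
opening: -0.0001
grip_force: 0.0
wrist bar w [ 0.5753 -0.1187  0.026 ] jig [ 20.3 -17.6] dims [0.108 0.031] skew -0.002 tcp jig [  15.6 -103.6]
```

```bash
python3 -m pendant '{"delta_pos":[[0,0,0],[0,0,0],[0,0,0]],"rotation":[[0,0,0],[0,0,0],[0,0,0]]}'
python3 -c "
from h import *
bar('wrist',.026)"
```

```text
time: 11.0
eef_pos: [0.5651, -0.2053, 0.0714]
tool_rot: [0.054, 0.999, -0.0, 0.001]
force: [0.5, -0.2, 1.4]
opening: 0.0001
grip_force: 0.0
wrist bar w [ 0.575  -0.1191  0.026 ] jig [ 20. -18.] dims [0.108 0.03 ] skew 0.001 tcp jig [  19.5 -104.8]
```

```bash
python3 -m pendant '{"delta_pos":[[0,0,0.35],[0,0,0.35],[0,0,0.33],[0,0,0],[0,0.2,0],[0,0.2,0],[0,0.2,0],[0,0,0]],"rotation":[[0,0,0],[0,0,0],[0,0,0],[0,0,0],[0,0,0],[0,0,0],[0,0,0],[0,0,0]]}'
python3 -m pendant '{"delta_pos":[[0,0.2,0],[0,0.2,0],[0,0.2,0],[0,0.2,0],[0,0,0]],"rotation":[[0,0,0],[0,0,0],[0,0,0],[0,0,0],[0,0,0]]}'
python3 -c "
from h import *
bar('wrist',.026)"
```

```text
time: 11.72
eef_pos: [0.5669, -0.186, 0.0399]
tool_rot: [0.054, 0.999, 0.0, 0.0]
force: [-0.5, 0.4, -0.3]
opening: 0.0002
grip_force: 0.0
time: 12.13
eef_pos: [0.5693, -0.1622, 0.0398]
tool_rot: [0.054, 0.999, 0.0, 0.0]
force: [-0.2, 0.1, 0.5]
opening: -0.0
grip_force: 0.0
wrist bar w [ 0.5785 -0.0942  0.026 ] jig [20.9  7.1] dims [0.107 0.032] skew 0.001 tcp jig [ 18.9 -61.9]
```

```bash
(python3 -m pendant '{"delta_pos":[[-0.02,0.2,0],[-0.02,0.2,0],[0,0,0]],"rotation":[[0,0,0],[0,0,0],[0,0,0]]}'
python3 -m pendant '{"delta_pos":[[0,0.07,0],[0,0,0]],"rotation":[[0,0,0],[0,0,0]]}' 
python3 -m pendant '{"delta_pos":[[0,0.07,0],[0,0,0]],"rotation":[[0,0,0],[0,0,0]]}')|grep -E 'pos|^force'
python3 -c "
from h import *
bar('wrist',.026)"
```

```text
eef_pos: [0.5716, -0.1505, 0.0394]
force: [0.1, 0.0, -0.2]
eef_pos: [0.5718, -0.149, 0.0394]
force: [-0.4, 0.4, 0.3]
eef_pos: [0.5719, -0.1471, 0.0394]
force: [-0.4, 0.1, 0.5]
wrist bar w [ 0.5807 -0.0793  0.026 ] jig [21.4 22.2] dims [0.107 0.033] skew 0.0 tcp jig [ 20.  -46.4]
```

```bash
(python3 -m pendant '{"delta_pos":[[0,0.07,0],[0,0,0]],"rotation":[[0,0,0],[0,0,0]]}'
python3 -m pendant '{"delta_pos":[[0,0.07,0],[0,0,0]],"rotation":[[0,0,0],[0,0,0]]}' 
python3 -m pendant '{"delta_pos":[[0,0.05,0],[0,0,0]],"rotation":[[0,0,0],[0,0,0]]}')|grep -E 'pos|^force'
python3 -c "
from h import *
c=bar('wrist',.026);save(c,'w3.png')"
```

```text
eef_pos: [0.5722, -0.1451, 0.0395]
force: [-1.0, -0.2, -0.4]
eef_pos: [0.5725, -0.1429, 0.0395]
force: [0.1, 0.3, 0.5]
eef_pos: [0.5727, -0.1415, 0.0395]
force: [-0.0, -0.0, -0.8]
wrist bar w [ 0.5811 -0.0736  0.026 ] jig [21.3 27.9] dims [0.107 0.034] skew 0.0 tcp jig [ 20.1 -40.6]
```

```bash
(python3 -m pendant '{"delta_pos":[[0,0.05,0],[0,0,0]],"rotation":[[0,0,0],[0,0,0]]}'
python3 -m pendant '{"delta_pos":[[0,0.05,0],[0,0,0]],"rotation":[[0,0,0],[0,0,0]]}' 
python3 -m pendant '{"delta_pos":[[0,0.05,0],[0,0,0]],"rotation":[[0,0,0],[0,0,0]]}')|grep -E 'pos|^force'
```

```text
eef_pos: [0.5728, -0.14, 0.0395]
force: [0.7, -0.1, 0.3]
eef_pos: [0.573, -0.1387, 0.0396]
force: [-0.1, -1.2, 0.4]
eef_pos: [0.5732, -0.1385, 0.0398]
force: [-1.7, -4.8, -0.1]
```

View pics/w3.png

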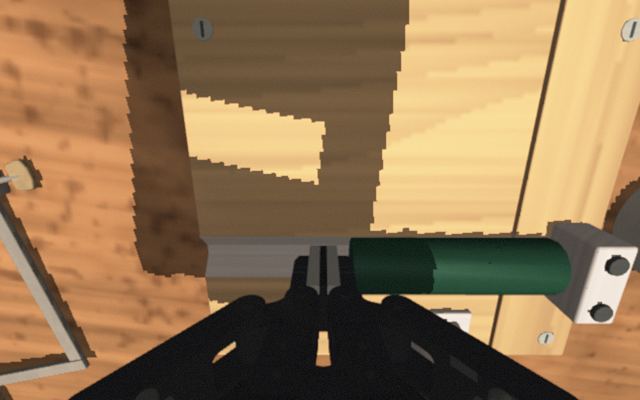

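Reaction force −4.8 N in y: the bar's end is against the stop. The picture shows it reaching the stop at (570,265). I'll back off, rise and go round behind the knob.

```bash
python3 -m pendant '{"delta_pos":[[0,-0.3,0],[0,-0.4,0],[0,0,-1],[0,0,-1],[0,0,-1],[0,0,-1],[0,0,0],[0,0,0]],"rotation":[[0,0,0],[0,0,0],[0,0,0],[0,0,0],[0,0,0],[0,0,0],[0,0,0],[0,0,0]]}'
python3 -c "
from h import *
bar('wrist',.026);bar('top',.026)"
python3 -m pendant '{"delta_pos":[[-0.66,0.52,0],[-0.66,0.52,0],[-0.66,0.52,0],[-0.66,0.52,0],[-0.66,0.52,0],[0,0,0],[0,0,0]],"rotation":[[0,0,0],[0,0,0],[0,0,0],[0,0,0],[0,0,0],[0,0,0],[0,0,0]]}'
python3 -c "
from h import *
c=cam('scene');t=cam('top');print(jig(robot.state()['eef_pos']))
cv2.imwrite('pics/s4.png',cv2.resize(c['color'][160:300,270:450],None,fx=4,fy=4,interpolation=2)[...,::-1])"
```

```text
time: 14.53
eef_pos: [0.5723, -0.1593, 0.1625]
tool_rot: [0.055, 0.999, -0.001, 0.003]
force: [-0.5, -0.2, -0.1]
opening: -0.0003
grip_force: 0.0
wrist bar w [ 0.5797 -0.0727  0.026 ] jig [19.8 28.6] dims [0.105 0.028] skew -0.0 tcp jig [ 20.3 -57.8]
top bar w [ 0.5795 -0.0766  0.026 ] jig [20.  24.6] dims [0.023 0.096] skew -0.001 tcp jig [ 19.4 -57.5]
time: 15.22
eef_pos: [0.6771, -0.0905, 0.1566]
tool_rot: [0.054, 0.999, 0.0, -0.002]
force: [-0.6, 0.7, -0.8]
opening: 0.0
grip_force: 0.0
[0.11789701 0.02023113]
```

View pics/s4.png

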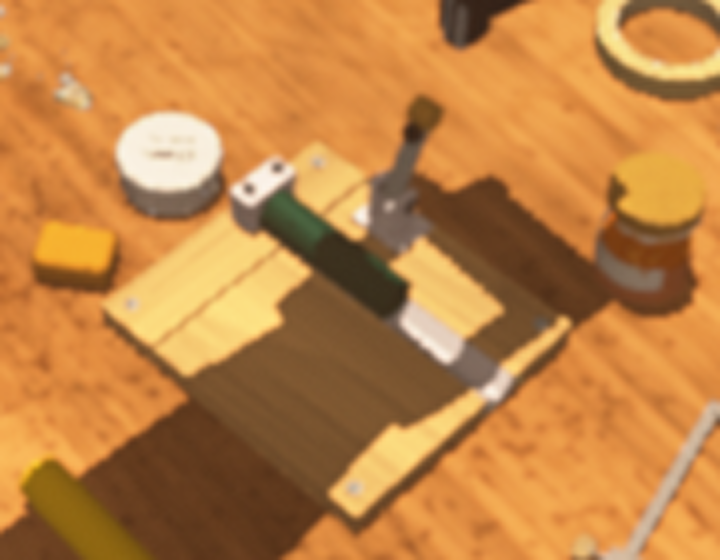

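Picture: the bar is against the stop at (265,205), the knob is open at (425,110), and the fingertip is behind it at (460,25). Next I lower the tip and tip the arm over.

```bash
python3 -m pendant '{"delta_pos":[[0,0,0.6],[0,0,0.6],[0,0,0.52],[0,0,0],[0.2,0,0],[0.2,0,0],[0.2,0,0],[0.2,0,0]],"rotation":[[0,0,0],[0,0,0],[0,0,0],[0,0,0],[0,0,0],[0,0,0],[0,0,0],[0,0,0]]}'
python3 -m pendant '{"delta_pos":[[0.2,0,0],[0.2,0,0],[0.2,0,0],[0.2,0,0],[0.2,0,0],[0.2,0,0],[0.2,0,0],[0,0,0]],"rotation":[[0,0,0],[0,0,0],[0,0,0],[0,0,0],[0,0,0],[0,0,0],[0,0,0],[0,0,0]]}'
python3 -m pendant '{"delta_pos":[[0.2,0,0],[0.1,0,0],[0,0,0],[0,0,-0.5],[0,0,-0.7],[0,0,-0.7],[0,0,0],[0,0,0]],"rotation":[[0,0,0],[0,0,0],[0,0,0],[0,0,0],[0,0,0],[0,0,0],[0,0,0],[0,0,0]]}'
python3 -c "
from h import *
c=cam('scene');print(jig(robot.state()['eef_pos'])); bar('top',.026)
cv2.imwrite('pics/s5.png',cv2.resize(c['color'][160:300,270:450],None,fx=4,fy=4,interpolation=2)[...,::-1])"
```

```text
time: 15.98
eef_pos: [0.6541, -0.0889, 0.1098]
tool_rot: [0.054, 0.999, -0.0, 0.001]
force: [0.9, 0.2, -0.1]
opening: 0.0001
grip_force: 0.3
time: 16.65
eef_pos: [0.6109, -0.0839, 0.1076]
tool_rot: [0.054, 0.999, 0.0, -0.001]
force: [0.1, 0.0, -1.0]
opening: -0.0001
grip_force: 0.0
time: 17.32
eef_pos: [0.6043, -0.0834, 0.1666]
tool_rot: [0.054, 0.999, -0.0, 0.002]
force: [-0.3, 0.1, 0.3]
opening: 0.0002
grip_force: 0.0
[0.04435828 0.02069309]
top bar w [ 0.5752 -0.1079  0.026 ] jig [19.1 -6.9] dims [0.032 0.022] skew 0.103 tcp jig [43.7 20.7]
```

View pics/s5.png

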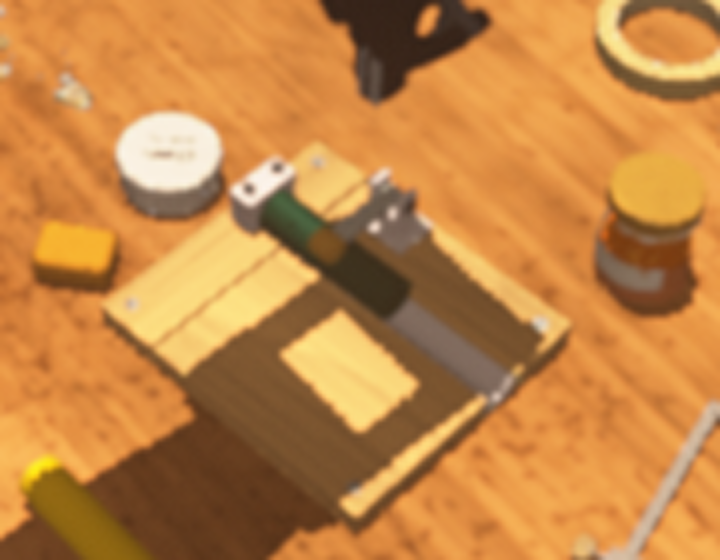

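The hold-down is resting on the bar, with the knob at (325,245). The bar's ends haven't moved since the previous picture, and the robot is clear of everything.

```bash
python3 -m pendant '{"delta_pos":[[0,0,-0.5],[0,0,0],[0,0,0],[0,0,0],[0,0,0],[0,0,0]],"rotation":[[0,0,0],[0,0,0],[0,0,0],[0,0,0],[0,0,0],[0,0,0]]}'
python3 -c "
from station import robot
print(robot.finish_job())"
```

```text
time: 17.92
eef_pos: [0.6027, -0.0831, 0.1788]
tool_rot: [0.054, 0.999, 0.0, -0.001]
force: [0.5, -0.5, 0.9]
opening: 0.0003
grip_force: 0.0
the job is handed in; nothing more can be done
None
```

I handed the job in at about 18 s: the bar was rolled into the V groove and pushed against the end stop, and the hold-down was tipped over onto it; the hand-in gave no verdict, but the last picture shows all three in place.

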